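Stand up the dials, put the parts tins away

ROBOT

A 6-joint arm with a two-finger parallel gripper is mounted at the origin on the work surface. World frame = base frame: x ahead of the robot, y to its left, z up, the work surface at z = 0. Lengths are in mm, angles in degrees, forces in N, time in s.
With the tool pointing down it reaches from about 350 to 975 mm from the base axis. Payload 4.9 kg.
Tool frame: the origin (TCP) lies midway between the tips of the shut fingers; the grasp point (between the pads) lies 19 mm behind it; z points along the fingers, y is the line along which they close (so a half turn about z gives the same grasp; the last joint's range is limited). The gripper opens to 85 mm and grips with 20 to 120 N. Pads are 22 mm wide; open, the fingers measure 114 mm over their backs; the gripper's body (76 mm by 85 mm) begins 54 mm behind the grasp point. The pads swing forward as they close: fully open they stand 13 mm farther back than shut.
Start: joints at [-79.355, 3.019, 92.412, -0, 84.569, -6.818], TCP at [187.559, -596.174, 231.304] pointing down, gripper open.
Joint ranges: [-172.51, 172.51], [-57.92, 126.97], [3.15, 148.05], [-58.71, 238.71], [5.1, 150.11], [-179.66, 179.66]. Speed limits (degrees/s): [147.25, 147.25, 180, 180, 180, 180].

INTERFACE

Orientations are given as a 3x3 rotation matrix whose columns are the frame's x, y, z axes.
In Python, from rig import r, vision gives the robot as it stands.
- The arm moves only by the shell command python3 -m inch 'ROWS' [OPENING] [FORCE]. ROWS is JSON, a list of rows, each a list of 2 entries, a list of its own where there are three numbers: the shift along the world's x, y, z in m, then the turn about the world's z in rad. A call has 1 to 12 rows; each row shifts and turns the commanded pose from where the row before left it; what a row does not reach is not made up. A row lasts 1/12 s, in which the tool goes at most 41.7 mm and 7.16 degrees, less where a joint would pass 70% of its speed; a pose out of reach is approached as far as the arm can. A call with a gripper value outside its range is refused whole. OPENING is the finger opening in m, from 0 to 0.0854, set as the call begins (- or left out, the last holds). The fingers move at their own pace and stop on an object; FORCE is the grip in N (left out, the last holds). Time passes only in rows, so rows that do not move let the fingers close. It gives the time, the measured TCP pose, the force, the opening and the grip force at its end, in the units of the state.
- r.read_state(): the state, without advancing time (a new reading comes with each control period).
- vision.read_camera(name): name is "side" or "top"; returns (picture, depth): 384x512x3 uint8, blue, green, red; 384x512 float32, mm along the optical axis (not along the pixel's ray), 0 where there is no reading.
- vision.get_calibration(name): a dict with "fov_y" (degrees; the focal length in pixels is half the picture's height over the tangent of half this angle, whatever the lens; pixels are square), "cx", "cy" (the principal point, pixels), "pose" (4x4, takes a point from camera to world coordinates). Camera axes: x right, y down, z forward; pixel columns grow to the right and rows downward; lengths in mm; the calibration is good to about 2 mm. A picture is of the moment at which its call begins. get_calibration takes no time and is no camera call.
- r.close_job(): hands the job in; it is judged then, once.
The state is a dict: "clock": time; "qpos": joint angles; "qd": joint speeds; "joint_efforts": joint torques, N m; "eef_pos": TCP position; "tool_rot": TCP orientation; "contact_force": force on the tool from outside, world axes, zero at the start; "ft_torque": the same for the moment, N m; "opening": finger opening in mm; "grip_force": force on a finger pad.
Only numpy, scipy, OpenCV 4.12 (cv2) and the standard library are available. Lean on these libraries where they do the work, as an engineer would, in place of code of your own. Each camera call takes 0.05 s, during which the arm holds its last target. There are 200 camera calls.

TASK

Tip every sloping clock dial up on its foot edge against the fence, gently and without lifting it off the bench, so that it stands there by itself, leaning on the fence. Then put all three parts tins one on another, squarely in line on the pile of cartons, lowering each until it rests rather than dropping it, and at the very last lay the brass weight centrally on the topmost tin. Leave everything else on the bench where it is.

Things in the scene. Friction and masses are not known exactly. Their poses are not given: they have to be found in the camera images.
- dial_a: enamel clock dial plate, 150 (x) x 110 (y) x 8 mm, about 0.3 kg, blue hour ring on its +z face; None if absent. Origin at its centre; x runs towards its foot edge, on the bench at the fence. It slopes up towards the robot at about 29 degrees, lying loose on the fence-side top edge of its tin, free edge 74 mm above the bench. Upright: x down, z to the fence, origin 75 mm up
- dial_b: enamel clock dial plate, 150 (x) x 110 (y) x 8 mm, about 0.3 kg, green hour ring on its +z face; None if absent. Origin at its centre; x runs towards its foot edge, on the bench at the fence. It slopes up towards the robot at about 29 degrees, lying loose on the fence-side top edge of its tin, free edge 74 mm above the bench. Upright: x down, z to the fence, origin 75 mm up
- dial_c: enamel clock dial plate, 150 (x) x 110 (y) x 8 mm, about 0.3 kg, copper-coloured hour ring on its +z face; None if absent. Origin at its centre; x runs towards its foot edge, on the bench at the fence. It slopes up towards the robot at about 29 degrees, lying loose on the fence-side top edge of its tin, free edge 74 mm above the bench. Upright: x down, z to the fence, origin 75 mm up
- tin_a: closed parts tin, 84 (x) x 56 (y) x 46 mm high, aluminium with a blue band, about 0.22 kg; origin at the centre of its underside, z up. It stands on the bench, its near-fence face about 85 mm from the fence, under its dial (open to view if that dial is absent). Its flat top can carry another tin; grip it across the 56 mm
- tin_b: closed parts tin, 84 (x) x 56 (y) x 46 mm high, aluminium with a green band, about 0.22 kg; origin at the centre of its underside, z up. It stands on the bench, its near-fence face about 85 mm from the fence, under its dial (open to view if that dial is absent). Its flat top can carry another tin; grip it across the 56 mm
- tin_c: closed parts tin, 84 (x) x 56 (y) x 46 mm high, aluminium with a red band, about 0.22 kg; origin at the centre of its underside, z up. It stands on the bench, its near-fence face about 85 mm from the fence, under its dial (open to view if that dial is absent). Its flat top can carry another tin; grip it across the 56 mm
- fence: fixed aluminium fence, 460 mm long (y), 50 mm high. Origin on the bench at the middle of the foot of its face towards the robot; x horizontal, square to the fence, away from the robot. The face leans back, away from the robot, by 6 degrees, so a dial leaning on it stays by itself, reclined about 6 degrees. A level push on a low dial jams it: push its free edge up along its arc
- stand: fixed plywood board, 130 (x) x 100 (y) x 8 mm, on the bench; origin at the centre of its underside. Central on it, in line with it, is a fixed pile of cardboard cartons, 92 (x) x 62 (y) mm, with a flat top 34 to 74 mm above the bench: the height differs each time and is not reported
- weight: loose plain brass block, 80 (x) x 44 (y) x 40 (z) mm, 0.55 kg; origin at its centre. It lies on the bench on the other side from the pile
- jar: bystander, to be left alone: amber glass jar, 56 mm across, 85 mm high
- can: bystander, to be left alone: white and red spray can, 60 mm across, 190 mm high
- mug: bystander, to be left alone: blue ceramic mug, 76 mm across, 90 mm high
- screwdriver: bystander, to be left alone: screwdriver, 160 mm long
- loupe: bystander, to be left alone: black eye loupe, 42 mm across, 36 mm high
- dish: bystander, to be left alone: small glass dish, 80 mm across, 25 mm high
- clock: bystander, to be left alone: red alarm clock, 50 x 90 x 95 mm
There are look-alikes about, which are no part of the job. What is shaped like the tin_a but purple or turquoise is not meant.

How it is judged:
By the outcome, as a careful person would: the job done as asked, in the order asked, and still so for the second after the job is handed in, with the robot touching nothing.
Of dial_a, dial_b, dial_c only 1 to 3 are there at a start; the rules pass over those that are not, and their reading is None.
At some moment in a run one of weight may be knocked a few centimetres aside while the robot is not near it.
It also fails if it takes over 210 s, if anything falls off the work surface, if the arm or the gripper's body presses on something with over 40 N, if the wrist force passes 120 N, or if a joint passes its speed limit or range.

## Working session

There is one attempt and no reset: what is moved stays moved. The work goes in short steps, Python scripts to look and compute and a shell command to move; the robot and the scene stay as the last step left them, time stands still between calls to the robot, and variables do not carry over. Pictures are saved under pics/ and viewed, at most 14 in all, crops included, and the job is handed in when it is done.

```bash
ls; mkdir -p pics
cat > h.py <<'E'
import numpy as np,cv2
from rig import r,vision
def grab(n,tag=None):
    im,d=vision.read_camera(n)
    np.save(f'/tmp/{n}_d.npy',d);np.save(f'/tmp/{n}_i.npy',im)
    if tag: cv2.imwrite(f'pics/{tag}.png',im)
    return im,d
def cloud(n,d):
    c=vision.get_calibration(n);f=d.shape[0]/2/np.tan(np.radians(c['fov_y']/2))
    v,u=np.mgrid[:d.shape[0],:d.shape[1]]
    p=np.stack([(u-c['cx'])*d/f,(v-c['cy'])*d/f,d],-1)
    P=np.array(c['pose']);return p@P[:3,:3].T+P[:3,3]
E
python3 - <<'E'
from h import *
for n in('top','side'):
    im,d=grab(n); cv2.imwrite(f'pics/{n}0.png',cv2.resize(im,(800,600),interpolation=cv2.INTER_CUBIC)); c=vision.get_calibration(n);print(c)
s=r.read_state();print(s)
E
```

```text
pics
{'fov_y': 45.01020203120757, 'cx': 255.7426384577044, 'cy': 188.72990567707856, 'pose': array([[-2.64602957e-02, -9.94608857e-01,  1.00265019e-01,
         3.93156470e+02],
       [-9.99564487e-01,  2.50137559e-02, -1.56571936e-02,
         9.98727109e+00],
       [ 1.30647787e-02, -1.00635647e-01, -9.94837564e-01,
         1.29967870e+03],
       [ 0.00000000e+00,  0.00000000e+00,  0.00000000e+00,
         1.00000000e+00]])}
{'fov_y': 45.60984264640008, 'cx': 247.89055992292964, 'cy': 183.468748456937, 'pose': array([[-8.07268517e-01, -4.05048340e-01,  4.29247462e-01,
        -1.36623609e+02],
       [-5.89775698e-01,  5.26591179e-01, -6.12263307e-01,
         9.16861737e+02],
       [ 2.19583092e-02, -7.47420613e-01, -6.63988148e-01,
         1.09169616e+03],
       [ 0.00000000e+00,  0.00000000e+00,  0.00000000e+00,
         1.00000000e+00]])}
{'clock': 0.1, 'qpos': array([-7.93557687e+01,  3.05493218e+00,  9.24834483e+01, -2.18899459e-06,
        8.45706286e+01, -6.81870866e+00]), 'qd': array([ 0.00148964,  0.00094104, -0.27853116, -0.01818357, -0.14513173,
       -0.04377568]), 'joint_efforts': array([ 9.57712982e-04, -3.94904673e+01, -3.71361279e+01, -6.49579351e-05,
        3.91241920e-03, -1.02944307e-05]), 'eef_pos': array([ 187.4451833 , -595.63516902,  230.17831577]), 'tool_rot': array([[ 9.53911292e-01,  3.00088525e-01, -3.51460750e-04],
       [ 3.00088646e-01, -9.53909486e-01,  1.86982272e-03],
       [ 2.25850598e-04, -1.88911439e-03, -9.99998190e-01]]), 'contact_force': array([ 1.10302191,  0.83138187, -0.0252863 ]), 'ft_torque': array([0.02686827, 0.00118678, 0.0141808 ]), 'grip_force': 0.0, 'opening': 85.45876037361654}
```

View pics/top0.png

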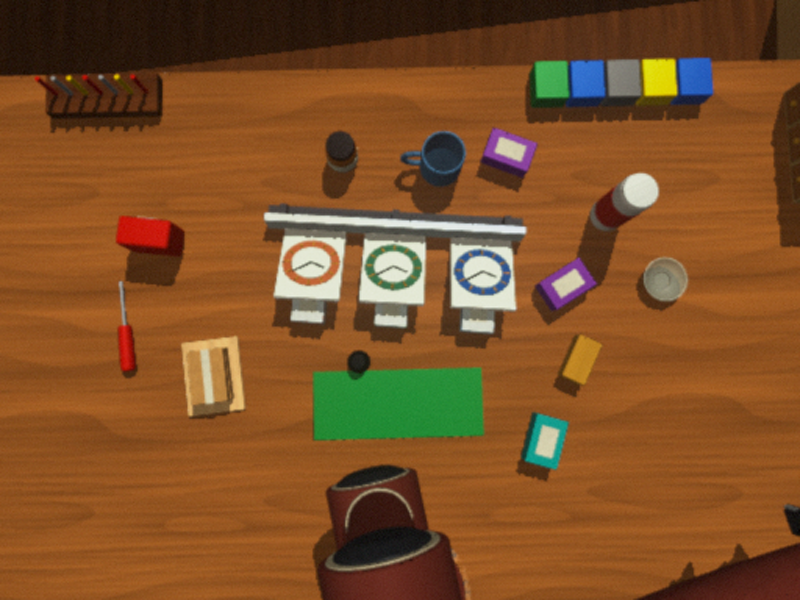

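View pics/side0.png

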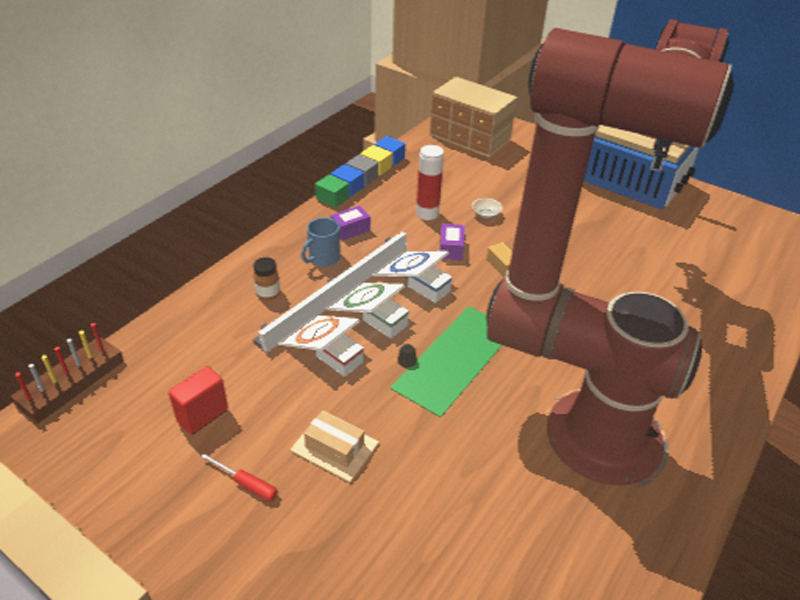

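The overhead view shows all three dials: copper (311,262), green (393,267) and blue (482,272), each over a tin end at (308,312), (391,316) and (478,321). The fence is at y≈222, the pile at (212,377) and the brass weight at (582,360).

Look-alikes are the purple tins at (510,150) and (568,284) and the turquoise one at (546,441). None of them is under a dial, so I exclude them. The weight is the plain orange-brass block with no label.

```bash
cat > m.py <<'E'
from h import *
def rect(P,m,name):
    m=cv2.morphologyEx(m.astype(np.uint8),cv2.MORPH_OPEN,np.ones((3,3)))
    n,l,s,c=cv2.connectedComponentsWithStats(m,connectivity=4)
    out=[]
    for i in range(1,n):
        if s[i,4]<60: continue
        q=P[l==i]; R=cv2.minAreaRect(q[:,:2].astype(np.float32))
        out.append((np.round(c[i]*1.5625),s[i,4],np.round(R[0],1),np.round(R[1],1),round(R[2],1),'z',np.round(np.percentile(q[:,2],[5,50,95]),1)))
    for o in out: print(name,*o)
E
python3 - <<'E'
from m import *
im=np.load('/tmp/top_i.npy');d=np.load('/tmp/top_d.npy');P=cloud('top',d)
v,u=np.mgrid[:384,:512];u=u*1.5625;v=v*1.5625
def box(a,b,c,e):return (u>a)&(u<b)&(v>c)&(v<e)&(d>0)
hsv=cv2.cvtColor(im,cv2.COLOR_BGR2HSV)
z=P[...,2]
print('bench',np.median(z[box(150,250,440,520)]),np.median(z[box(620,700,330,430)]))
rect(P,box(170,260,325,425)&(z>25),'pile')
rect(P,box(170,260,325,425)&(z>4)&(z<14),'board')
rect(P,box(540,620,325,395)&(z>25),'weight')
for n,a,b in(('c',265,355),('b',352,436),('a',440,525)):
    rect(P,box(a,b,230,311)&(z>8)&(hsv[...,1]<70),'dial'+n)
    rect(P,box(a,b,285,345)&(z>38)&(z<50),'tin'+n)
    m=box(a+25,b-25,250,290);q=P[m];A=np.c_[q[:,:2],np.ones(len(q))];k=np.linalg.lstsq(A,q[:,2],rcond=None)[0]
    print('slope',np.degrees(np.arctan(np.hypot(k[0],k[1]))),'yaw',np.degrees(np.arctan2(-k[1],-k[0])))
rect(P,box(255,535,200,235)&(z>40)&(z<60),'fence')
# enlarged crop of work area
c=im[140:280,100:400];cv2.imwrite('pics/crop1.png',cv2.resize(c,(800,373),interpolation=cv2.INTER_CUBIC))
E
```

```text
bench 0.86274229907076 1.5548684265255588
pile [208. 376.] 862 [389.3 323.8] [92.  64.9] 5.8 z [38.9 49.1 53.3]
board [224. 343.] 80 [444.1 305.8] [36.4 22.3] 88.4 z [ 5.2  9.2 13.3]
board [195. 345.] 94 [443.2 354.5] [16.5 51.8] 8.6 z [ 5.5  9.  12.9]
board [234. 384.] 295 [383.2 296. ] [112.1  45.2] 5.7 z [ 5.3  8.9 12.4]
board [200. 407.] 135 [338.5 344.8] [53.9 33. ] 89.6 z [ 5.   9.2 12. ]
weight [580. 359.] 504 [ 400.7 -322.5] [45.7 80.6] 63.3 z [35.3 41.  45.1]
dialc [315. 239.] 353 [620.9 141.2] [110.1  48.8] 83.3 z [10.4 19.6 33.6]
dialc [310. 262.] 379 [582.  144.6] [62.7 58. ] 89.9 z [32.1 47.1 60. ]
dialc [307. 292.] 698 [531.9 148.9] [110.1  76.8] 84.4 z [45.3 70.2 81.9]
tinc [307. 311.] 164 [496.  151.3] [52.7 37.4] 87.0 z [42.6 46.5 49.5]
slope 28.265158155364905 yaw -4.903412637412749
dialb [395. 243.] 460 [605.7 -11.8] [130.3  63. ] 86.8 z [10.3 19.3 36.1]
dialb [393. 266.] 428 [5.714e+02 5.000e-01] [68.5 60.4] 87.5 z [31.2 47.1 61.2]
dialb [391. 294.] 684 [529.1   4.1] [110.   76.2] 87.2 z [45.8 71.  82.5]
tinb [378. 313.] 75 [487.6  25.4] [20.7 36.5] 82.0 z [41.9 47.  49.5]
tinb [399. 309.] 61 [492.9  -8.3] [24.6 19.3] 87.3 z [43.7 47.  49.4]
slope 29.075603368016502 yaw -5.1663056235811045
diala [481. 270.] 1282 [ 558.4 -155.2] [145.7 143. ] 87.4 z [11.9 46.8 79.6]
diala [482. 271.] 422 [ 556.6 -154.9] [69.4 60.1] 87.9 z [32.5 46.8 59.8]
tina [470. 318.] 65 [ 477.4 -131.4] [27.5 21.9] 88.6 z [43.8 46.8 49.3]
slope 28.996873989948096 yaw -6.223440477421205
fence [395. 223.] 982 [646.6  -3.8] [459.3  16.7] 85.6 z [43.6 50.  54.2]
```

View pics/crop1.png

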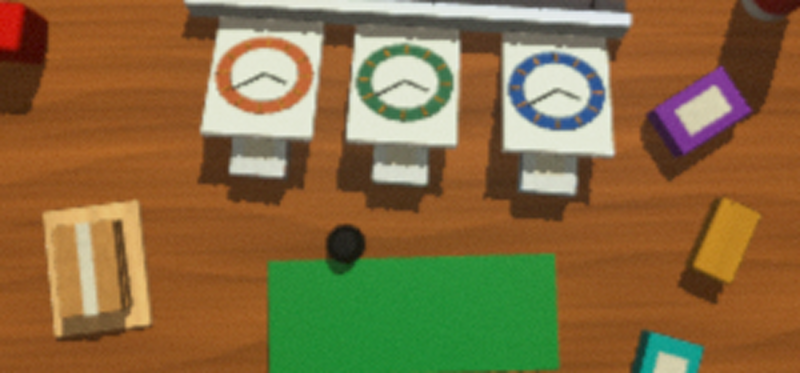

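The crop confirms the pile and brass block and all three dials. The fence's x axis points about −4.8° in yaw. I'll start with the blue dial, fingers shut.

```bash
python3 -m inch '[[[0.021,0.034,0],-0.0324],[[0.021,0.034,0],-0.0324],[[0.021,0.034,0],-0.0324],[[0.021,0.034,0],-0.0324],[[0.021,0.034,0],-0.0324],[[0.021,0.034,0],-0.0324],[[0.021,0.034,0],-0.0324],[[0.021,0.034,0],-0.0324],[[0.021,0.034,0],-0.0324],[[0.021,0.034,0],-0.0324],[[0.021,0.034,0],-0.0324],[[0.021,0.034,0],-0.0324]]' 0 40
```

```text
clock: 1.1
eef_pos: [440.0, -186.2, 231.0]
tool_rot: [[0.996, -0.086, -0.0], [-0.086, -0.996, 0.0], [-0.0, -0.0, -1.0]]
contact_force: [0.2, -0.4, -0.5]
opening: 0.6
grip_force: 0.0
```

```bash
python3 -m inch '[[[0.011,0.0195,-0.02],0],[[0.011,0.0195,-0.03],0],[[0,0,-0.035],0],[[0,0,-0.035],0],[[0,0,-0.03],0],[[0,0,-0.02],0],[[0,0,-0.005],0],[[0,0,0],0]]'
python3 - <<'E'
from h import *
im,d=grab('side'); 
cv2.imwrite('pics/s1.png',cv2.resize(im[130:230,140:310],(800,470),interpolation=cv2.INTER_CUBIC))
E
```

```text
clock: 1.77
eef_pos: [459.9, -148.3, 54.2]
tool_rot: [[0.996, -0.084, -0.004], [-0.084, -0.996, 0.002], [-0.004, -0.002, -1.0]]
contact_force: [-0.1, -0.2, -0.1]
opening: -0.1
grip_force: 0.0
```

View pics/s1.png

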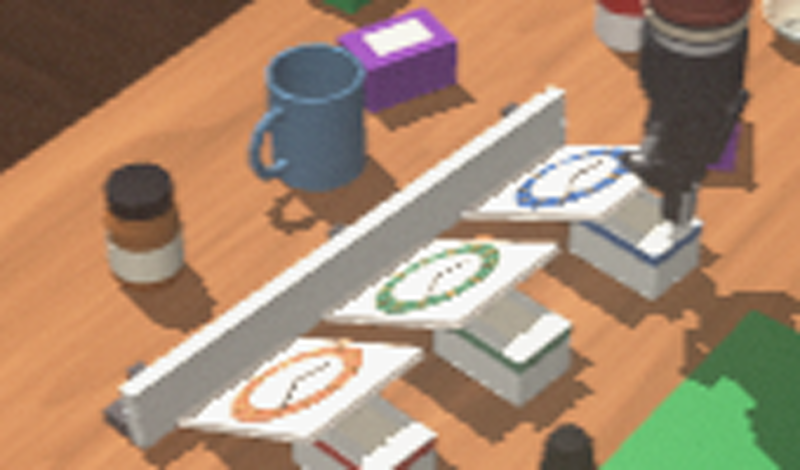

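```bash
python3 -m inch '[[[0.004,-0.0003,0],0],[[0.004,-0.0003,0],0],[[0.003,-0.0003,0],0],[[0,0,0],0]]'; python3 -m inch '[[[0.002,-0.0002,0.001],0],[[0.002,-0.0002,0.001],0],[[0,0,0],0]]'; python3 -m inch '[[[0.002,-0.0002,0.0015],0],[[0,0,0],0]]'
```

```text
clock: 2.15
eef_pos: [474.3, -150.7, 58.0]
tool_rot: [[0.996, -0.084, 0.003], [-0.084, -0.996, -0.001], [0.003, 0.001, -1.0]]
contact_force: [-1.1, 0.5, -0.1]
opening: 0.1
grip_force: 0.0
clock: 2.4
eef_pos: [476.1, -150.4, 58.3]
tool_rot: [[0.996, -0.084, -0.002], [-0.084, -0.996, 0.0], [-0.002, -0.0, -1.0]]
contact_force: [-2.5, -0.1, 1.5]
opening: -0.0
grip_force: 1.3
clock: 2.57
eef_pos: [476.8, -150.5, 59.3]
tool_rot: [[0.996, -0.084, -0.005], [-0.084, -0.996, 0.001], [-0.005, -0.0, -1.0]]
contact_force: [-7.2, -0.5, 2.6]
opening: -0.1
grip_force: 3.6
```

```bash
python3 -m inch '[[[0.001,-0.0001,0.006],0],[[0.003,-0.0003,0.006],0],[[0.0035,-0.0003,0.006],0],[[0.0035,-0.0003,0.0055],0]]';python3 -m inch '[[[0.0038,-0.0003,0.0055],0],[[0.004,-0.0003,0.0052],0],[[0.0042,-0.0004,0.005],0],[[0.0044,-0.0004,0.0049],0]]'
```

```text
clock: 2.9
eef_pos: [490.5, -151.8, 84.4]
tool_rot: [[0.996, -0.084, 0.002], [-0.084, -0.996, -0.0], [0.002, 0.0, -1.0]]
contact_force: [-0.2, 0.7, -0.4]
opening: 0.1
grip_force: 0.5
clock: 3.23
eef_pos: [506.7, -153.2, 104.6]
tool_rot: [[0.996, -0.084, 0.001], [-0.084, -0.996, -0.0], [0.001, 0.0, -1.0]]
contact_force: [-1.2, 0.2, -0.2]
opening: 0.1
grip_force: 0.4
```

Run:
```python
from h import *
im,d=grab('side'); 
cv2.imwrite('pics/s2.png',cv2.resize(im[100:200,200:310],(660,600),interpolation=cv2.INTER_CUBIC))
```

```text
(no output)
```

View pics/s2.png

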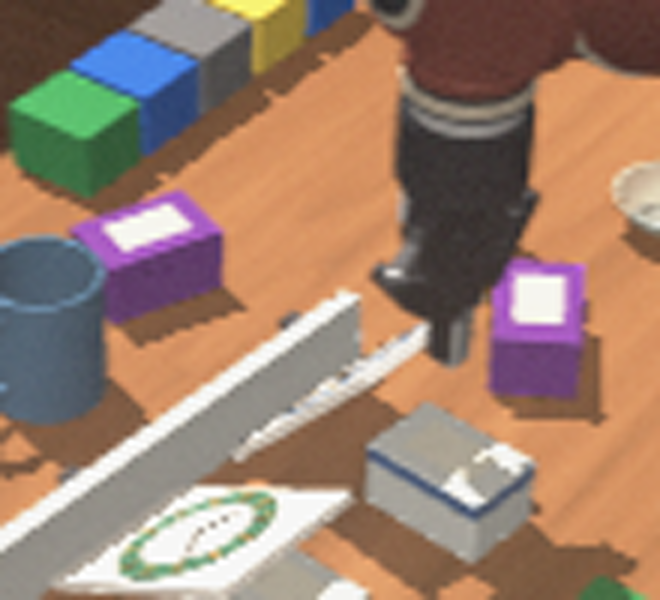

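Dial a is riding up on the fingertip, at about 50°. I'll continue along the arc.

```bash
python3 -m inch '[[[0.005,-0.0004,0.0038],0],[[0.005,-0.0004,0.0038],0],[[0.0055,-0.0005,0.0033],0],[[0.0055,-0.0005,0.0033],0],[[0.0057,-0.0005,0.0028],0],[[0.0057,-0.0005,0.0028],0],[[0.006,-0.0005,0.0024],0],[[0.006,-0.0005,0.0024],0],[[0.006,-0.0005,0.002],0],[[0.006,-0.0005,0.002],0]]';python3 -m inch '[[[0.0055,-0.0005,0.0012],0],[[0.0055,-0.0005,0.0012],0],[[0.005,-0.0004,0.001],0],[[0.004,-0.0003,0],0],[[0.004,-0.0003,0],0]]'
```

```text
clock: 4.12
eef_pos: [563.1, -157.9, 132.6]
tool_rot: [[0.996, -0.084, 0.0], [-0.084, -0.996, 0.0], [0.0, -0.0, -1.0]]
contact_force: [-0.8, 0.4, 0.1]
opening: 0.3
grip_force: 0.2
clock: 4.53
eef_pos: [586.8, -159.9, 135.9]
tool_rot: [[0.996, -0.084, 0.0], [-0.084, -0.996, -0.0], [0.0, 0.0, -1.0]]
contact_force: [-0.4, 0.1, -0.4]
opening: 0.1
grip_force: 0.1
```

```bash
python3 -m inch '[[[0.004,-0.0003,0],0],[[0.004,-0.0003,0],0],[[0.003,-0.0003,0],0],[[0.003,-0.0003,0],0],[[0.002,-0.0002,0],0],[[0.002,-0.0002,0],0],[[0.001,-0.0001,0],0],[[0.001,-0.0001,0],0]]';python3 -m inch '[[[0.001,-0.0001,0],0],[[0.001,-0.0001,0],0],[[0.001,-0.0001,0],0],[[0.001,-0.0001,0],0],[[0.001,-0.0001,0],0]]';python3 -m inch '[[[0.001,-0.0001,0],0],[[0.001,-0.0001,0],0],[[0.001,-0.0001,0],0],[[0.001,-0.0001,0],0],[[0,0,0],0]]'
python3 - <<'E'
from h import *
im,d=grab('side'); 
cv2.imwrite('pics/s3.png',cv2.resize(im[100:200,200:310],(660,600),interpolation=cv2.INTER_CUBIC))
E
```

```text
clock: 5.2
eef_pos: [606.4, -161.7, 135.9]
tool_rot: [[0.996, -0.084, -0.0], [-0.084, -0.996, -0.0], [-0.0, 0.0, -1.0]]
contact_force: [0.0, 0.2, 0.0]
opening: -0.2
grip_force: 0.0
clock: 5.62
eef_pos: [611.4, -162.2, 135.9]
tool_rot: [[0.996, -0.084, 0.0], [-0.084, -0.996, -0.0], [0.0, 0.0, -1.0]]
contact_force: [-0.2, -0.1, -0.5]
opening: -0.1
grip_force: 0.0
clock: 6.03
eef_pos: [615.5, -162.6, 135.9]
tool_rot: [[0.996, -0.084, 0.0], [-0.084, -0.996, -0.0], [0.0, 0.0, -1.0]]
contact_force: [-0.8, 0.9, -0.2]
opening: 0.2
grip_force: 0.0
```

View pics/s3.png

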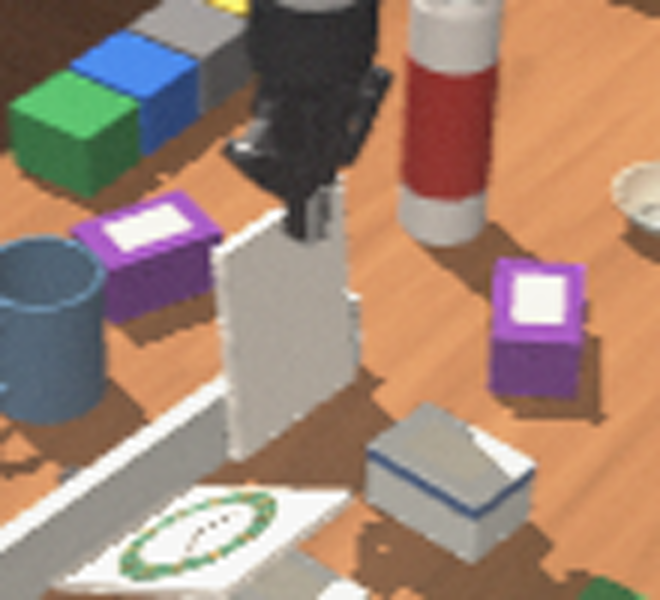

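Dial a is upright. I'll nudge it until it's firmly seated, then back off.

```bash
python3 -m inch '[[[0.001,-0.0001,0],0],[[0.001,-0.0001,0],0],[[0,0,0],0]]';python3 -m inch '[[[0.001,-0.0001,0],0],[[0.001,-0.0001,0],0],[[0,0,0],0]]'
```

```text
clock: 6.33
eef_pos: [617.4, -162.8, 135.8]
tool_rot: [[0.996, -0.084, -0.0], [-0.084, -0.996, 0.0], [-0.0, -0.0, -1.0]]
contact_force: [-0.2, -0.1, -0.7]
opening: 0.1
grip_force: 0.1
clock: 6.58
eef_pos: [619.4, -163.0, 135.9]
tool_rot: [[0.996, -0.084, -0.0], [-0.084, -0.996, 0.0], [-0.0, -0.0, -1.0]]
contact_force: [-0.2, -0.8, -0.1]
opening: -0.1
grip_force: 0.1
```

```bash
python3 -m inch '[[[-0.005,0.0004,0],0],[[-0.02,0.002,0],0],[[-0.04,0.003,0],0],[[-0.04,0.003,0],0],[[-0.04,0.0036,0],0],[[0,0.04,0],0],[[0,0.04,0],0],[[0,0.04,-0.01],0],[[0,0.04,-0.02],0],[[0,0,-0.03],0],[[0,0,-0.021],0],[[0,0,0],0]]'
python3 - <<'E'
from h import *
im,d=grab('top');P=cloud('top',d);z=P[...,2]
m=(P[...,0]>590)&(P[...,0]<670)&(P[...,1]<-90)&(P[...,1]>-220)&(z>120)
print(np.percentile(z[m],[50,95]),cv2.minAreaRect(P[m][:,:2].astype(np.float32)))
E
```

```text
clock: 7.58
eef_pos: [470.2, 7.6, 51.7]
tool_rot: [[0.997, -0.082, -0.009], [-0.082, -0.997, 0.001], [-0.009, -0.0, -1.0]]
contact_force: [-0.5, 0.0, -0.3]
opening: 0.2
grip_force: 0.0
[145.54317672 153.08844474] ((635.7651977539062, -160.01773071289062), (109.58954620361328, 13.855253219604492), 84.6568374633789)
```

```bash
python3 -m inch '[[[0.004,-0.0003,0.001],0],[[0.004,-0.0003,0],0],[[0.003,-0.0003,0],0],[[0,0,0],0]]'; python3 -m inch '[[[0.002,-0.0002,0.0015],0],[[0.002,-0.0002,0.0015],0],[[0,0,0],0]]'
```

```text
clock: 7.97
eef_pos: [487.5, 4.7, 59.3]
tool_rot: [[0.996, -0.085, 0.004], [-0.085, -0.996, -0.001], [0.004, 0.0, -1.0]]
contact_force: [0.0, 0.9, -0.4]
opening: 0.0
grip_force: 0.0
clock: 8.22
eef_pos: [489.1, 4.9, 60.5]
tool_rot: [[0.996, -0.084, -0.001], [-0.084, -0.996, -0.0], [-0.001, 0.0, -1.0]]
contact_force: [-2.6, 0.2, 0.1]
opening: 0.0
grip_force: 1.1
```

```bash
python3 -m inch '[[[0.002,-0.0002,0.005],0],[[0.003,-0.0003,0.006],0],[[0.0035,-0.0003,0.006],0],[[0.0035,-0.0003,0.0055],0],[[0.0038,-0.0003,0.0053],0],[[0.004,-0.0003,0.005],0],[[0.0042,-0.0004,0.0048],0],[[0.0044,-0.0004,0.0047],0]]';python3 -m inch '[[[0.005,-0.0004,0.0038],0],[[0.005,-0.0004,0.0038],0],[[0.0055,-0.0005,0.0033],0],[[0.0055,-0.0005,0.0033],0],[[0.0057,-0.0005,0.0028],0],[[0.0057,-0.0005,0.0028],0],[[0.006,-0.0005,0.0024],0],[[0.006,-0.0005,0.0024],0],[[0.006,-0.0005,0.002],0],[[0.006,-0.0005,0.002],0]]'
python3 - <<'E'
from h import *
im,d=grab('side'); 
cv2.imwrite('pics/s4.png',cv2.resize(im[100:220,160:290],(650,600),interpolation=cv2.INTER_CUBIC))
E
```

```text
clock: 8.88
eef_pos: [518.4, 2.4, 103.3]
tool_rot: [[0.996, -0.084, 0.0], [-0.084, -0.996, -0.0], [0.0, 0.0, -1.0]]
contact_force: [-0.2, 0.3, 0.4]
opening: 0.3
grip_force: 0.4
clock: 9.72
eef_pos: [574.9, -2.4, 131.2]
tool_rot: [[0.996, -0.084, 0.0], [-0.084, -0.996, 0.0], [0.0, -0.0, -1.0]]
contact_force: [-1.6, -0.2, -0.9]
opening: -0.0
grip_force: 0.2
```

View pics/s4.png

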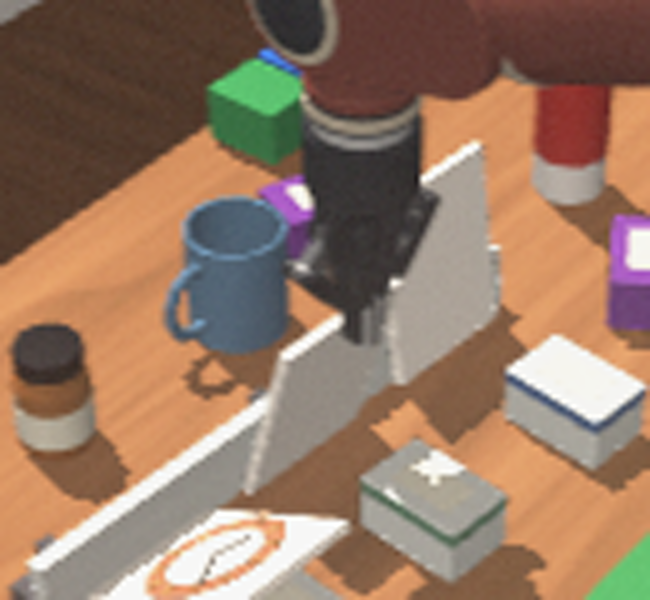

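Dial a stands alone and dial b is at about 75° on the finger. I'll finish dial b, then move on to dial c.

```bash
python3 -m inch '[[[0.0055,-0.0005,0.0012],0],[[0.0055,-0.0005,0.0012],0],[[0.005,-0.0004,0.001],0],[[0.004,-0.0003,0.001],0],[[0.004,-0.0003,0],0],[[0.004,-0.0003,0],0],[[0.004,-0.0003,0],0],[[0.003,-0.0003,0],0],[[0.003,-0.0003,0],0],[[0.002,-0.0002,0],0],[[0.001,-0.0001,0],0],[[0.001,-0.0001,0],0]]';python3 -m inch '[[[0.001,-0.0001,0],0],[[0.001,-0.0001,0],0],[[0.001,-0.0001,0],0],[[0.001,-0.0001,0],0],[[0.001,-0.0001,0],0],[[0.001,-0.0001,0],0],[[0.001,-0.0001,0],0],[[0.001,-0.0001,0],0],[[0.001,-0.0001,0],0],[[0.001,-0.0001,0],0],[[0.001,-0.0001,0],0],[[0,0,0],0]]'
```

```text
clock: 10.77
eef_pos: [616.2, -5.9, 135.5]
tool_rot: [[0.996, -0.084, -0.0], [-0.084, -0.996, 0.0], [-0.0, -0.0, -1.0]]
contact_force: [-0.3, 0.6, 0.4]
opening: -0.0
grip_force: 0.1
clock: 11.77
eef_pos: [627.4, -7.0, 135.6]
tool_rot: [[0.996, -0.084, 0.0], [-0.084, -0.996, -0.0], [0.0, 0.0, -1.0]]
contact_force: [-0.3, -0.4, 0.2]
opening: -0.2
grip_force: 0.0
```

```bash
python3 -m inch '[[[0.001,-0.0001,0],0],[[0.001,-0.0001,0],0],[[0.001,-0.0001,0],0],[[0,0,0],0]]'; python3 -m inch '[[[-0.005,0.0004,0],0],[[-0.021,0.002,0],0],[[-0.04,0.003,0],0],[[-0.04,0.003,0],0],[[-0.04,0.0036,0],0],[[0,0.037,0],0],[[0,0.037,0],0],[[0,0.037,-0.01],0],[[0,0.037,-0.02],0],[[0,0,-0.03],0],[[0,0,-0.019],0],[[0,0,0],0]]'
python3 - <<'E'
from h import *
im,d=grab('top');P=cloud('top',d);z=P[...,2]
m=(P[...,0]>590)&(P[...,0]<670)&(P[...,1]<65)&(P[...,1]>-80)&(z>120)
print(np.percentile(z[m],[50,95]),cv2.minAreaRect(P[m][:,:2].astype(np.float32)))
E
python3 -m inch '[[[0.004,-0.0003,0.001],0],[[0.004,-0.0003,0],0],[[0.003,-0.0003,0],0],[[0,0,0],0]]'; python3 -m inch '[[[0.002,-0.0002,0.0015],0],[[0.002,-0.0002,0.0015],0],[[0,0,0],0]]'
```

```text
clock: 12.1
eef_pos: [630.2, -7.3, 135.4]
tool_rot: [[0.996, -0.084, -0.0], [-0.084, -0.996, 0.0], [-0.0, -0.0, -1.0]]
contact_force: [0.2, -0.5, -0.6]
opening: -0.3
grip_force: 0.1
clock: 13.1
eef_pos: [480.0, 152.5, 52.1]
tool_rot: [[0.997, -0.082, -0.009], [-0.082, -0.997, -0.001], [-0.009, 0.002, -1.0]]
contact_force: [-1.4, -0.3, -1.2]
opening: 0.1
grip_force: 0.0
[145.67291582 153.56503034] ((646.3681030273438, -5.1363372802734375), (108.18643951416016, 14.280946731567383), 84.97598266601562)
clock: 13.48
eef_pos: [497.3, 151.2, 59.7]
tool_rot: [[0.996, -0.085, 0.004], [-0.085, -0.996, 0.001], [0.004, -0.001, -1.0]]
contact_force: [-1.0, 0.1, 0.5]
opening: 0.2
grip_force: 0.0
clock: 13.73
eef_pos: [500.0, 151.0, 61.5]
tool_rot: [[0.996, -0.084, 0.001], [-0.084, -0.996, 0.0], [0.001, -0.0, -1.0]]
contact_force: [0.6, 0.3, -0.1]
opening: 0.0
grip_force: 0.0
```

```bash
python3 -m inch '[[[0.001,-0.0001,-0.002],0],[[0.002,-0.0002,0],0],[[0,0,0],0]]';python3 -m inch '[[[0.002,-0.0002,0.001],0],[[0,0,0],0]]'
```

```text
clock: 13.98
eef_pos: [500.4, 150.9, 58.3]
tool_rot: [[0.996, -0.084, -0.005], [-0.084, -0.996, 0.0], [-0.005, 0.0, -1.0]]
contact_force: [-7.3, 0.2, 5.7]
opening: -0.1
grip_force: 3.5
clock: 14.15
eef_pos: [500.6, 150.8, 58.6]
tool_rot: [[0.996, -0.084, -0.01], [-0.084, -0.996, 0.0], [-0.01, 0.001, -1.0]]
contact_force: [-11.1, 1.3, 5.9]
opening: -0.1
grip_force: 5.5
```

```bash
python3 -m inch '[[[-0.0015,0.0001,0.005],0],[[0.002,-0.0002,0.006],0],[[0.003,-0.0003,0.006],0],[[0.0035,-0.0003,0.0055],0],[[0.0038,-0.0003,0.0055],0],[[0.004,-0.0003,0.0052],0],[[0.0042,-0.0004,0.005],0],[[0.0044,-0.0004,0.0049],0]]';python3 -m inch '[[[0.005,-0.0004,0.0038],0],[[0.005,-0.0004,0.0038],0],[[0.0055,-0.0005,0.0033],0],[[0.0055,-0.0005,0.0033],0],[[0.0057,-0.0005,0.0028],0],[[0.0057,-0.0005,0.0028],0],[[0.006,-0.0005,0.0024],0],[[0.006,-0.0005,0.0024],0],[[0.006,-0.0005,0.002],0],[[0.006,-0.0005,0.002],0]]'; python3 -m inch '[[[0.0055,-0.0005,0.0012],0],[[0.0055,-0.0005,0.0012],0],[[0.005,-0.0004,0.001],0],[[0.004,-0.0003,0.001],0],[[0.004,-0.0003,0],0],[[0.004,-0.0003,0],0],[[0.004,-0.0003,0],0],[[0.003,-0.0003,0],0],[[0.003,-0.0003,0],0],[[0.002,-0.0002,0],0],[[0.001,-0.0001,0],0],[[0.001,-0.0001,0],0]]'
```

```text
clock: 14.82
eef_pos: [528.4, 148.4, 103.7]
tool_rot: [[0.996, -0.084, 0.001], [-0.084, -0.996, 0.0], [0.001, -0.0, -1.0]]
contact_force: [-1.0, 0.7, -1.1]
opening: 0.1
grip_force: 0.4
clock: 15.65
eef_pos: [584.7, 143.6, 131.6]
tool_rot: [[0.996, -0.084, 0.0], [-0.084, -0.996, -0.0], [0.0, 0.0, -1.0]]
contact_force: [-0.3, 1.4, 0.4]
opening: 0.1
grip_force: 0.3
clock: 16.65
eef_pos: [626.0, 140.0, 135.8]
tool_rot: [[0.996, -0.084, -0.0], [-0.084, -0.996, 0.0], [-0.0, 0.0, -1.0]]
contact_force: [0.6, -0.1, -0.6]
opening: 0.1
grip_force: 0.0
```

```bash
python3 -m inch '[[[0.001,-0.0001,0],0],[[0.001,-0.0001,0],0],[[0.001,-0.0001,0],0],[[0.001,-0.0001,0],0],[[0.001,-0.0001,0],0],[[0.001,-0.0001,0],0],[[0.001,-0.0001,0],0],[[0.001,-0.0001,0],0],[[0.001,-0.0001,0],0],[[0.001,-0.0001,0],0],[[0.001,-0.0001,0],0],[[0,0,0],0]]'; python3 -m inch '[[[0.001,-0.0001,0],0],[[0.001,-0.0001,0],0],[[0.001,-0.0001,0],0],[[0.001,-0.0001,0],0],[[0,0,0],0]]'; python3 -m inch '[[[-0.004,0.0003,0],0],[[-0.02,0.002,0],0],[[-0.04,0.003,0.01],0],[[-0.04,0.003,0.02],0],[[-0.041,0.003,0.03],0],[[-0.041,0.003,0.02],0],[[-0.041,0.003,0],0],[[-0.041,0.003,0],0],[[-0.03,0.002,0],0],[[0,0,0],0]]' 0.074
```

```text
clock: 17.65
eef_pos: [637.1, 138.9, 135.9]
tool_rot: [[0.996, -0.084, 0.0], [-0.084, -0.996, 0.0], [0.0, -0.0, -1.0]]
contact_force: [0.2, -0.4, 0.2]
opening: -0.1
grip_force: 0.0
clock: 18.07
eef_pos: [641.0, 138.5, 135.8]
tool_rot: [[0.996, -0.084, -0.0], [-0.084, -0.996, 0.0], [-0.0, -0.0, -1.0]]
contact_force: [-0.2, 0.2, -1.1]
opening: 0.0
grip_force: 0.1
clock: 18.9
eef_pos: [352.8, 160.2, 206.8]
tool_rot: [[0.997, -0.082, 0.0], [-0.082, -0.997, 0.001], [0.0, -0.001, -1.0]]
contact_force: [1.0, -0.2, -0.2]
opening: 74.0
grip_force: 0.0
```

Run:
```python
from m import *
im,d=grab('top');P=cloud('top',d);z=P[...,2];x=P[...,0];y=P[...,1]
c=im[90:290,90:400];cv2.imwrite('pics/top2.png',cv2.resize(c,(800,516),interpolation=cv2.INTER_CUBIC))
for n,a,b in(('c',90,210),('b',-55,70),('a',-210,-90)):
    rect(P,(x>590)&(x<690)&(y>a)&(y<b)&(z>120)&(z<170),'dial'+n)
    rect(P,(x>440)&(x<600)&(y>a)&(y<b)&(z>36)&(z<60),'tin'+n)
rect(P,(x>360)&(x<440)&(y<-260)&(y>-380)&(z>33)&(z<60),'weight')
m=(x>330)&(x<450)&(y<400)&(y>250)&(d>0)
for lo in (40,46):rect(P,m&(z>lo),'pile')
rect(P,m&(z>4.5),'stand')
q=z[(abs(x-388)<25)&(abs(y-323)<15)];print(np.median(q),q.std())
```

```text
dialc [305. 208.] 281 [657.3 142. ] [102.7  12.8] 85.5 z [122.7 146.  153.4]
tinc [308. 297.] 654 [520.3 149.4] [57.3 84.8] 84.1 z [43.1 47.3 51.4]
dialb [394. 212.] 278 [646.7  -2.8] [103.4  13. ] 84.9 z [123.5 146.1 153.8]
tinb [391. 301.] 641 [509.    5.7] [56.2 84.3] 84.4 z [43.2 47.2 51.2]
diala [489. 216.] 271 [ 636.  -156.4] [102.7  13.1] 85.1 z [124.4 146.3 153.3]
tina [478. 307.] 650 [ 495.4 -145.7] [57.4 84.8] 84.2 z [43.3 47.4 51.6]
weight [581. 359.] 463 [ 400.6 -322.4] [44.5 79.8] 63.9 z [36.9 41.  45.7]
pile [205. 366.] 513 [399.4 325.9] [71.5 62.9] 6.3 z [44.9 49.2 53.6]
pile [205. 366.] 374 [400.7 325.8] [65.7 61.3] 3.7 z [46.5 49.6 53.5]
stand [209. 364.] 975 [393.  325.8] [119.7 100.3] 4.5 z [ 6.4 45.6 52.7]
49.95373736751014 2.4950099295868595
```

View pics/top2.png

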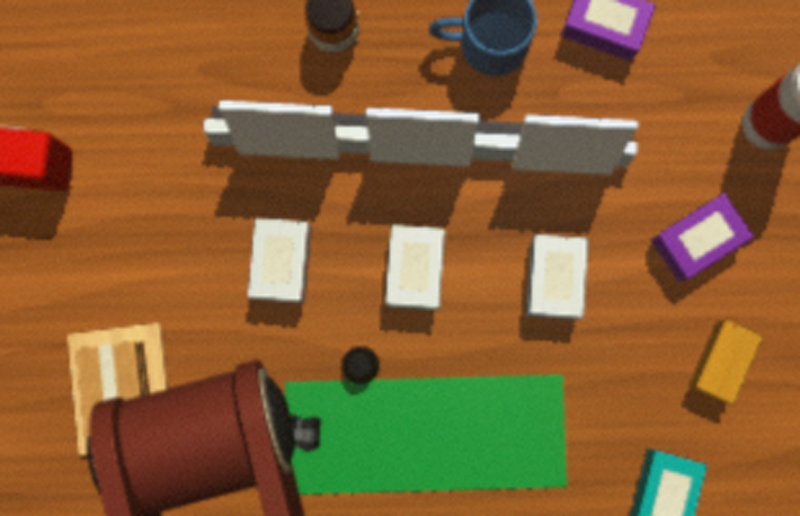

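All three dials stand at the fence; their tops are at (275,105), (420,115) and (575,120) in the crop. The tins are now exposed. I'll fetch tin c first.

```bash
python3 -m inch '[[[0.035,-0.002,0],-0.016],[[0.035,-0.002,-0.02],0],[[0.035,-0.002,-0.035],0],[[0.035,-0.002,-0.035],0],[[0.035,-0.003,-0.03],0],[[0,0,0],0],[[0,0,0],0]]'
```

```text
clock: 19.53
eef_pos: [516.8, 148.8, 96.6]
tool_rot: [[0.995, -0.101, -0.009], [-0.101, -0.995, -0.001], [-0.008, 0.002, -1.0]]
contact_force: [0.4, -0.0, -0.2]
opening: 74.0
grip_force: 0.0
```

```bash
python3 -m inch '[[[0.002,0,-0.03],0],[[0,0,-0.03],0],[[0,0,-0.02],0],[[0,0,-0.006],0],[[0,0,0],0],[[0,0,0],0]]'; python3 -m inch '[[[0,0,0],0],[[0,0,0],0],[[0,0,0],0],[[0,0,0],0],[[0,0,0],0],[[0,0,0],0]]' 0.04 45
```

```text
clock: 20.03
eef_pos: [520.6, 150.1, 17.5]
tool_rot: [[0.995, -0.1, 0.003], [-0.1, -0.995, 0.0], [0.003, -0.001, -1.0]]
contact_force: [1.0, 0.1, -0.1]
opening: 74.0
grip_force: 0.0
clock: 20.53
eef_pos: [521.5, 150.2, 18.3]
tool_rot: [[0.995, -0.1, 0.005], [-0.1, -0.995, 0.001], [0.005, -0.001, -1.0]]
contact_force: [-1.4, 0.5, 7.6]
opening: 55.1
grip_force: 50.3
```

```bash
python3 -m inch '[[[0,0,0.006],0],[[0,0,0.02],0],[[0,0,0.035],0],[[0,0,0.035],0],[[-0.01,0.012,0.01],0.02],[[-0.01,0.012,0],0.03],[[0,0,0],0],[[0,0,0],0]]'
python3 - <<'E'
from m import *
im,d=grab('top');P=cloud('top',d);z=P[...,2];x=P[...,0];y=P[...,1]
m=(x>310)&(x<470)&(y<400)&(y>250)&(d>0)
rect(P,m&(z>20)&(z<60),'pile');rect(P,m&(z>40)&(z<60),'pile'); rect(P,m&(z>4.5)&(z<60),'stand')
c=im[190:290,100:180];cv2.imwrite('pics/pile.png',cv2.resize(c,(480,600),interpolation=cv2.INTER_CUBIC))
s=r.read_state();print(s['eef_pos'],s['opening'],s['grip_force'],s['contact_force'])
E
```

```text
clock: 21.2
eef_pos: [498.7, 173.9, 121.3]
tool_rot: [[0.999, -0.049, 0.0], [-0.049, -0.999, -0.0], [0.0, 0.0, -1.0]]
contact_force: [0.2, 0.3, -2.5]
opening: 55.1
grip_force: 49.2
pile [202. 377.] 588 [388.5 331.5] [91.9 47.9] 5.4 z [45.7 49.6 53.7]
pile [202. 377.] 588 [388.5 331.5] [91.9 47.9] 5.4 z [45.7 49.6 53.7]
stand [200. 378.] 931 [387.5 341.1] [129.6  67. ] 5.6 z [ 6.4 47.7 53. ]
[498.7624592  173.50397185 120.82854076] 55.27073146498076 49.18066084384918 [-0.76135916  0.14138128 -2.45847228]
```

View pics/pile.png

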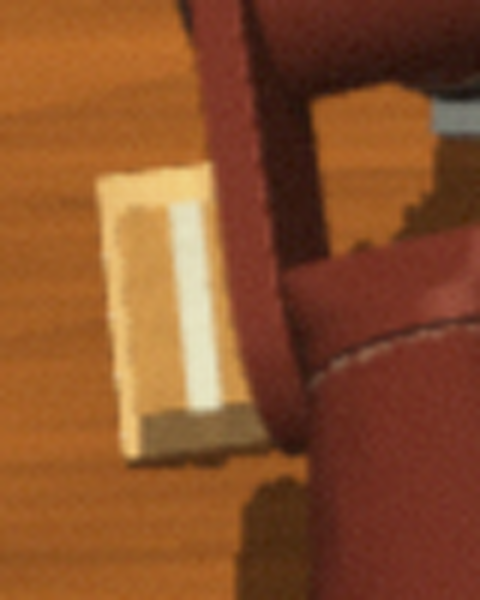

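```bash
python3 -m inch '[[[-0.018,0.025,0],0.0245],[[-0.018,0.025,0],0.0245],[[-0.018,0.025,0],0.0245],[[-0.018,0.025,0],0.0245],[[-0.018,0.025,0],0.0245],[[-0.018,0.025,0],0.0245],[[0,0,0],0],[[0,0,0],0],[[0,0,0],0]]'
```

```text
clock: 22.0
eef_pos: [391.5, 323.1, 120.6]
tool_rot: [[0.995, 0.096, -0.001], [0.096, -0.995, -0.001], [-0.001, 0.001, -1.0]]
contact_force: [0.5, -0.3, -2.0]
opening: 55.3
grip_force: 49.4
```

```bash
python3 -m inch '[[[-0.0015,0.0013,-0.012],0],[[0,0,-0.016],0],[[0,0,-0.012],0],[[0,0,-0.006],0],[[0,0,0],0],[[0,0,0],0]]'; python3 -m inch '[[[0,0,-0.0015],0],[[0,0,-0.0015],0],[[0,0,-0.0015],0],[[0,0,0],0],[[0,0,0],0]]'
```

```text
clock: 22.5
eef_pos: [389.7, 324.5, 74.6]
tool_rot: [[0.995, 0.096, -0.001], [0.096, -0.995, -0.001], [-0.001, 0.001, -1.0]]
contact_force: [-0.1, 0.7, -1.4]
opening: 55.4
grip_force: 49.4
clock: 22.92
eef_pos: [389.9, 325.2, 71.0]
tool_rot: [[0.995, 0.097, 0.0], [0.097, -0.995, 0.0], [0.0, -0.0, -1.0]]
contact_force: [0.3, -0.5, -3.1]
opening: 55.6
grip_force: 49.4
```

```bash
python3 -m inch '[[[0,0,-0.001],0],[[0,0,-0.001],0],[[0,0,0],0],[[0,0,0],0]]';  python3 -m inch '[[[0,0,-0.001],0],[[0,0,-0.001],0],[[0,0,0],0],[[0,0,0],0]]'; python3 -m inch '[[[0,0,-0.001],0],[[0,0,0],0],[[0,0,0],0]]'
```

```text
clock: 23.25
eef_pos: [389.7, 325.0, 68.7]
tool_rot: [[0.995, 0.097, -0.0], [0.097, -0.995, -0.0], [-0.0, 0.0, -1.0]]
contact_force: [0.1, 1.0, -2.3]
opening: 55.3
grip_force: 49.4
clock: 23.58
eef_pos: [389.9, 325.1, 66.9]
tool_rot: [[0.995, 0.097, 0.0], [0.097, -0.995, 0.0], [0.0, -0.0, -1.0]]
contact_force: [-0.2, -0.4, -1.0]
opening: 55.1
grip_force: 49.4
clock: 23.83
eef_pos: [389.9, 325.2, 66.8]
tool_rot: [[0.995, 0.097, -0.0], [0.097, -0.995, -0.0], [-0.0, 0.0, -1.0]]
contact_force: [-3.9, -1.9, 5.8]
opening: 55.0
grip_force: 50.1
```

```bash
python3 -m inch '[[[0,0,0],0],[[0,0,0],0],[[0,0,0],0],[[0,0,0],0]]' 0.074; python3 -m inch '[[[0,0,0.01],0],[[0,0,0.03],0],[[0,0,0.04],0],[[0,-0.02,0.02],-0.03],[[0.01,-0.04,0],-0.05],[[0.01,-0.04,0],-0.05],[[0.02,-0.035,0],-0.063],[[0.02,-0.035,0],0],[[0.02,-0.035,0],0],[[0.01,-0.035,0],0],[[0.01,-0.03,0],0],[[0,0,0],0]]'
python3 - <<'E'
from m import *
im,d=grab('top');P=cloud('top',d);z=P[...,2];x=P[...,0];y=P[...,1]
m=(x>310)&(x<470)&(y<400)&(y>250)&(d>0)
rect(P,m&(z>85)&(z<110),'tin');rect(P,m&(z>4.5)&(z<60),'rest')
print(r.read_state()['eef_pos'])
c=im[190:290,100:180];cv2.imwrite('pics/pile2.png',cv2.resize(c,(480,600),interpolation=cv2.INTER_CUBIC))
E
```

```text
clock: 24.17
eef_pos: [389.8, 325.1, 65.7]
tool_rot: [[0.995, 0.097, 0.0], [0.097, -0.995, 0.0], [0.0, -0.0, -1.0]]
contact_force: [0.9, -0.4, -0.3]
opening: 74.1
grip_force: 0.0
clock: 25.17
eef_pos: [491.4, 50.6, 166.9]
tool_rot: [[0.995, -0.102, 0.002], [-0.102, -0.995, -0.002], [0.002, 0.002, -1.0]]
contact_force: [0.6, -0.1, 0.2]
opening: 73.7
grip_force: 0.0
tin [200. 376.] 738 [389.4 323.5] [85.2 57.8] 6.3 z [90.9 95.2 98.6]
rest [230. 373.] 564 [392.1 296.5] [130.  44.] 5.1 z [ 5.6 10.6 51.3]
rest [198. 345.] 125 [441.5 348.8] [20.3 63. ] 5.5 z [ 5.3  9.4 47.9]
rest [202. 407.] 119 [333.9 336.4] [21.3 62.4] 6.6 z [ 5.1  9.2 51.4]
[490.63541366  52.76853698 166.66998129]
```

View pics/pile2.png

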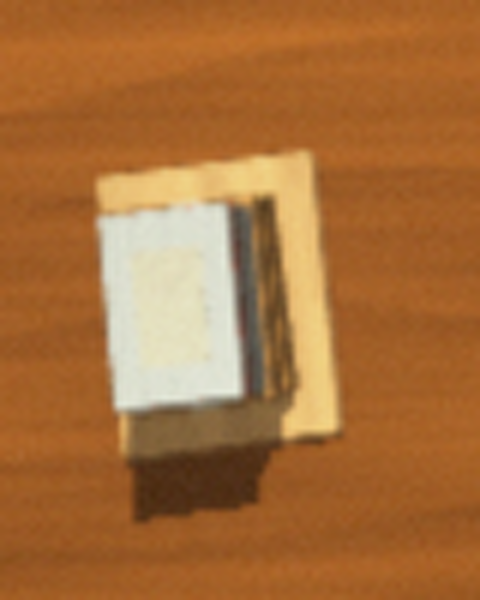

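```bash
python3 -m inch '[[[0.01,-0.023,0],0],[[0.0096,-0.024,-0.02],0],[[0,0,-0.03],0],[[0,0,-0.03],0],[[0,0,-0.02],0],[[0,0,0],0],[[0,0,0],0],[[0,0,0],0]]'
```

```text
clock: 25.88
eef_pos: [510.5, 8.7, 67.6]
tool_rot: [[0.995, -0.095, 0.003], [-0.095, -0.995, -0.0], [0.003, -0.0, -1.0]]
contact_force: [0.2, 0.1, 0.1]
opening: 74.4
grip_force: 0.0
```

```bash
python3 -m inch '[[[0,-0.0022,-0.02],0],[[0,0,-0.018],0],[[0,0,-0.008],0],[[0,0,-0.003],0],[[0,0,0],0],[[0,0,0],0]]'; python3 -m inch '[[[0,0,0],0],[[0,0,0],0],[[0,0,0],0],[[0,0,0],0],[[0,0,0],0],[[0,0,0],0]]' 0.04 45;  python3 -m inch '[[[0,0,0.006],0],[[0,0,0.02],0],[[0,0,0.035],0],[[0,0,0.035],0],[[0,0,0.035],0],[[0,0,0.02],0],[[0,0,0],0],[[0,0,0],0]]'
```

```text
clock: 26.38
eef_pos: [510.5, 5.9, 18.2]
tool_rot: [[0.995, -0.096, 0.002], [-0.096, -0.995, -0.0], [0.002, 0.0, -1.0]]
contact_force: [1.4, 0.3, 1.0]
opening: 74.2
grip_force: 0.0
clock: 26.88
eef_pos: [510.8, 5.7, 18.4]
tool_rot: [[0.995, -0.096, 0.003], [-0.096, -0.995, -0.0], [0.003, 0.0, -1.0]]
contact_force: [-0.8, 1.0, 5.6]
opening: 55.2
grip_force: 49.9
clock: 27.55
eef_pos: [509.8, 5.8, 168.7]
tool_rot: [[0.995, -0.096, 0.002], [-0.096, -0.995, -0.0], [0.002, 0.0, -1.0]]
contact_force: [-0.1, 0.8, -2.7]
opening: 55.1
grip_force: 49.1
```

```bash
python3 -m inch '[[[-0.0133,0.0355,0],0.0214],[[-0.0133,0.0355,0],0.0214],[[-0.0133,0.0355,0],0.0214],[[-0.0133,0.0355,0],0.0214],[[-0.0133,0.0355,0],0.0214],[[-0.0133,0.0355,0],0.0214],[[-0.0133,0.0355,0],0.0214],[[-0.0133,0.0355,0],0.0214],[[-0.0133,0.0355,0],0.0214],[[0,0,0],0],[[0,0,0],0],[[0,0,0],0]]'
```

```text
clock: 28.55
eef_pos: [388.4, 324.5, 165.2]
tool_rot: [[0.995, 0.097, -0.004], [0.097, -0.995, -0.003], [-0.004, 0.002, -1.0]]
contact_force: [-0.2, -0.6, -1.4]
opening: 55.3
grip_force: 49.3
```

```bash
python3 -m inch '[[[0,0,-0.01],0],[[0,0,-0.016],0],[[0,0,-0.014],0],[[0,0,-0.006],0],[[0,0,0],0],[[0,0,0],0],[[0,0,0],0]]'
```

```text
clock: 29.13
eef_pos: [390.4, 325.2, 122.5]
tool_rot: [[0.995, 0.095, 0.001], [0.095, -0.995, 0.001], [0.001, -0.0, -1.0]]
contact_force: [0.1, -0.5, -1.9]
opening: 55.5
grip_force: 49.3
```

```bash
python3 -m inch '[[[-0.0003,0,-0.002],0.001],[[0,0,-0.002],0],[[0,0,-0.002],0],[[0,0,-0.0015],0],[[0,0,0],0],[[0,0,0],0]]'; python3 -m inch '[[[0,0,-0.001],0],[[0,0,0],0],[[0,0,0],0]]';python3 -m inch '[[[0,0,-0.001],0],[[0,0,0],0],[[0,0,0],0]]'
```

```text
clock: 29.63
eef_pos: [389.3, 325.4, 114.2]
tool_rot: [[0.995, 0.098, -0.0], [0.098, -0.995, -0.0], [-0.0, 0.0, -1.0]]
contact_force: [-0.1, 0.4, -1.7]
opening: 55.1
grip_force: 49.3
clock: 29.88
eef_pos: [389.4, 325.4, 113.3]
tool_rot: [[0.995, 0.098, -0.0], [0.098, -0.995, -0.0], [-0.0, 0.0, -1.0]]
contact_force: [-0.5, -0.3, -1.9]
opening: 55.7
grip_force: 49.3
clock: 30.13
eef_pos: [389.6, 325.5, 112.9]
tool_rot: [[0.995, 0.097, 0.0], [0.097, -0.995, 0.0], [0.0, -0.0, -1.0]]
contact_force: [-2.7, -0.9, 2.2]
opening: 55.3
grip_force: 49.8
```

Contact came at the predicted height. I'll release, rise and go to tin a.

```bash
python3 -m inch '[[[0,0,-0.0005],0],[[0,0,0],0],[[0,0,0],0]]';  python3 -m inch '[[[0,0,0],0],[[0,0,0],0],[[0,0,0],0],[[0,0,0],0]]' 0.074; python3 -m inch '[[[0,0,0.01],0],[[0,0,0.03],0],[[0,0,0.04],0],[[0,-0.01,0.03],-0.03],[[0.007,-0.04,0],-0.05],[[0.01,-0.04,0],-0.05],[[0.014,-0.038,0],-0.063],[[0.014,-0.038,0],0],[[0.014,-0.038,0],0],[[0.014,-0.038,0],0],[[0.014,-0.038,0],0],[[0.014,-0.038,0],0]]'; python3 -m inch '[[[0,-0.038,0],0],[[0.002,-0.038,-0.03],0],[[0.003,-0.038,-0.04],0],[[0,-0.036,-0.04],0],[[0,0,-0.02],0],[[0,0,0],0],[[0,0,0],0],[[0,0,0],0]]';  python3 - <<'E'
from m import *
im,d=grab('top');P=cloud('top',d);z=P[...,2];x=P[...,0];y=P[...,1]
m=(x>310)&(x<470)&(y<400)&(y>250)&(d>0)
rect(P,m&(z>130)&(z<160),'tin');rect(P,m&(z>4.5)&(z<130),'rest')
print(r.read_state()['eef_pos'])
rect(P,(x>330)&(x<470)&(y<-230)&(y>-400)&(z>33)&(z<60),'weight')
E
```

```text
clock: 30.38
eef_pos: [389.6, 325.5, 112.9]
tool_rot: [[0.995, 0.098, 0.0], [0.098, -0.995, 0.0], [0.0, -0.0, -1.0]]
contact_force: [-3.3, -2.1, 5.2]
opening: 55.3
grip_force: 50.3
clock: 30.72
eef_pos: [389.3, 325.3, 111.5]
tool_rot: [[0.995, 0.097, -0.0], [0.097, -0.995, -0.0], [-0.0, 0.0, -1.0]]
contact_force: [-0.1, -0.4, 0.1]
opening: 74.1
grip_force: 0.0
clock: 31.72
eef_pos: [490.8, 5.3, 222.9]
tool_rot: [[0.995, -0.095, 0.002], [-0.095, -0.995, -0.0], [0.002, -0.0, -1.0]]
contact_force: [0.5, 0.5, 0.5]
opening: 74.2
grip_force: 0.0
clock: 32.38
eef_pos: [495.5, -119.7, 116.9]
tool_rot: [[0.996, -0.094, 0.003], [-0.094, -0.996, -0.001], [0.003, 0.001, -1.0]]
contact_force: [0.5, 0.4, 0.1]
opening: 73.9
grip_force: 0.0
tin [193. 377.] 804 [388.3 323.8] [84.9 58.5] 6.1 z [137.4 141.5 145.2]
rest [222. 377.] 1010 [389.3 324.5] [129.9 100.3] 5.5 z [  5.8  11.3 112.5]
[ 495.90123155 -119.73430848  117.4321507 ]
weight [581. 359.] 480 [ 400.4 -322.5] [44.8 80.2] 63.3 z [36.4 41.  45.4]
```

```bash
python3 -m inch '[[[0.0005,-0.013,0],0],[[0,-0.013,-0.01],0],[[0,0,-0.025],0],[[0,0,-0.02],0],[[0,0,0],0],[[0,0,0],0]]'
```

```text
clock: 32.93
eef_pos: [494.1, -146.1, 58.9]
tool_rot: [[0.995, -0.096, -0.002], [-0.096, -0.995, 0.001], [-0.002, -0.001, -1.0]]
contact_force: [0.6, -0.2, 0.2]
opening: 73.9
grip_force: 0.0
```

```bash
python3 -m inch '[[[0.001,0,-0.02],0],[[0.0005,0,-0.014],0],[[0,0,-0.008],0],[[0,0,0],0],[[0,0,0],0],[[0,0,0],0]]'; python3 -m inch '[[[0,0,0],0],[[0,0,0],0],[[0,0,0],0],[[0,0,0],0],[[0,0,0],0],[[0,0,0],0]]' 0.04 45;  python3 -m inch '[[[0,0,0.006],0],[[0,0,0.02],0],[[0,0,0.035],0],[[0,0,0.04],0],[[0,0,0.04],0],[[0,0,0.04],0],[[0,0,0.02],0],[[0,0,0],0],[[0,0,0],0]]'
```

```text
clock: 33.43
eef_pos: [497.4, -146.4, 19.4]
tool_rot: [[0.995, -0.095, 0.002], [-0.095, -0.995, -0.001], [0.002, 0.001, -1.0]]
contact_force: [-0.1, -0.4, 0.3]
opening: 73.9
grip_force: 0.0
clock: 33.93
eef_pos: [497.6, -146.3, 19.4]
tool_rot: [[0.995, -0.095, 0.002], [-0.095, -0.995, -0.001], [0.002, 0.001, -1.0]]
contact_force: [-1.4, 0.6, 6.7]
opening: 55.1
grip_force: 50.2
clock: 34.68
eef_pos: [496.5, -146.0, 219.5]
tool_rot: [[0.995, -0.095, 0.001], [-0.095, -0.995, -0.001], [0.002, 0.001, -1.0]]
contact_force: [0.1, -0.2, -4.0]
opening: 55.5
grip_force: 49.4
```

```bash
python3 -m inch '[[[-0.0088,0.0393,0],0.016],[[-0.0088,0.0393,0],0.016],[[-0.0088,0.0393,0],0.016],[[-0.0088,0.0393,0],0.016],[[-0.0088,0.0393,0],0.016],[[-0.0088,0.0393,0],0.016],[[-0.0088,0.0393,0],0.016],[[-0.0088,0.0393,0],0.016],[[-0.0088,0.0393,0],0.016],[[-0.0088,0.0393,0],0.016],[[-0.0088,0.0393,0],0.016],[[-0.0088,0.0393,0],0.016]]'; python3 -m inch '[[[0,0,0],0],[[0,0,0],0],[[0,0,-0.01],0],[[0,0,-0.02],0],[[0,0,-0.014],0],[[0,0,-0.006],0],[[0,0,0],0],[[0,0,0],0],[[0,0,0],0]]'
```

```text
clock: 35.68
eef_pos: [388.1, 326.6, 214.8]
tool_rot: [[0.995, 0.098, -0.005], [0.098, -0.995, -0.004], [-0.006, 0.003, -1.0]]
contact_force: [1.1, -0.6, -2.7]
opening: 55.2
grip_force: 49.6
clock: 36.43
eef_pos: [391.4, 325.4, 169.5]
tool_rot: [[0.995, 0.095, 0.001], [0.095, -0.995, 0.001], [0.001, -0.0, -1.0]]
contact_force: [0.7, 0.5, -2.4]
opening: 55.4
grip_force: 49.9
```

```bash
python3 -m inch '[[[-0.0006,0,-0.002],0.001],[[0,0,-0.002],0],[[0,0,-0.002],0],[[0,0,-0.0015],0],[[0,0,0],0],[[0,0,0],0]]'; python3 -m inch '[[[0,0,-0.001],0],[[0,0,0],0],[[0,0,0],0]]';python3 -m inch '[[[0,0,-0.001],0],[[0,0,0],0],[[0,0,0],0]]'
```

```text
clock: 36.93
eef_pos: [390.1, 325.8, 161.2]
tool_rot: [[0.995, 0.098, -0.0], [0.098, -0.995, -0.0], [-0.0, 0.0, -1.0]]
contact_force: [-0.3, -0.5, -3.1]
opening: 55.0
grip_force: 49.9
clock: 37.18
eef_pos: [390.1, 325.8, 160.4]
tool_rot: [[0.995, 0.097, -0.0], [0.097, -0.995, -0.0], [-0.0, 0.0, -1.0]]
contact_force: [-0.1, -0.2, -3.2]
opening: 55.0
grip_force: 49.9
clock: 37.43
eef_pos: [390.4, 325.9, 159.9]
tool_rot: [[0.995, 0.097, 0.001], [0.097, -0.995, 0.0], [0.001, -0.0, -1.0]]
contact_force: [-1.8, -0.2, 0.5]
opening: 54.9
grip_force: 50.2
```

```bash
python3 -m inch '[[[0,0,-0.0005],0],[[0,0,0],0],[[0,0,0],0]]';  python3 -m inch '[[[0,0,0],0],[[0,0,0],0],[[0,0,0],0],[[0,0,0],0]]' 0.074; python3 -m inch '[[[0,0,0.01],0],[[0,0,0.03],0],[[0,0,0.04],0],[[0,-0.01,0.01],-0.04],[[0,-0.04,0],-0.1],[[0,-0.041,0],-0.1],[[0,-0.041,0],-0.1],[[0,-0.041,0],-0.1],[[0,-0.041,0],-0.1],[[0,-0.041,0],-0.019],[[0,-0.041,0],0],[[0,-0.041,0],0]]'; python3 -m inch '[[[0,-0.041,0],0],[[0,-0.041,0],0],[[0,-0.041,0],0],[[0,-0.041,0],0],[[0,0,0],0],[[0,0,0],0]]';  python3 - <<'E'
from m import *
im,d=grab('top');P=cloud('top',d);z=P[...,2];x=P[...,0];y=P[...,1]
m=(x>310)&(x<470)&(y<400)&(y>250)&(d>0)
rect(P,m&(z>176)&(z<205),'tin');rect(P,m&(z>4.5)&(z<160),'rest')
rect(P,(x>330)&(x<480)&(y<-230)&(y>-420)&(z>33)&(z<60),'weight')
print(r.read_state()['eef_pos'])
cv2.imwrite('pics/top3.png',cv2.resize(im,(800,600),interpolation=cv2.INTER_CUBIC))
E
```

```text
clock: 37.68
eef_pos: [390.4, 325.9, 159.9]
tool_rot: [[0.995, 0.097, 0.001], [0.097, -0.995, 0.0], [0.001, -0.0, -1.0]]
contact_force: [-2.2, -1.7, 6.1]
opening: 55.1
grip_force: 50.9
clock: 38.02
eef_pos: [390.1, 325.7, 158.5]
tool_rot: [[0.995, 0.097, -0.0], [0.097, -0.995, -0.0], [-0.0, 0.0, -1.0]]
contact_force: [0.2, 0.5, -0.2]
opening: 74.3
grip_force: 0.0
clock: 39.02
eef_pos: [389.9, -13.1, 250.0]
tool_rot: [[0.895, -0.445, 0.003], [-0.445, -0.895, -0.001], [0.003, -0.001, -1.0]]
contact_force: [0.5, -1.0, 0.4]
opening: 74.0
grip_force: 0.0
clock: 39.52
eef_pos: [389.8, -177.2, 249.5]
tool_rot: [[0.893, -0.45, 0.0], [-0.45, -0.893, -0.0], [0.0, -0.0, -1.0]]
contact_force: [-0.4, 0.5, 0.1]
opening: 74.0
grip_force: 0.0
tin [185. 377.] 871 [388.3 324. ] [84.1 57.8] 5.1 z [183.4 187.4 190.6]
rest [220. 375.] 1118 [389.4 323.9] [129.8 100. ] 6.1 z [  6.1  12.5 141.5]
[ 390.05049905 -175.90606856  249.42903593]
```

View pics/top3.png

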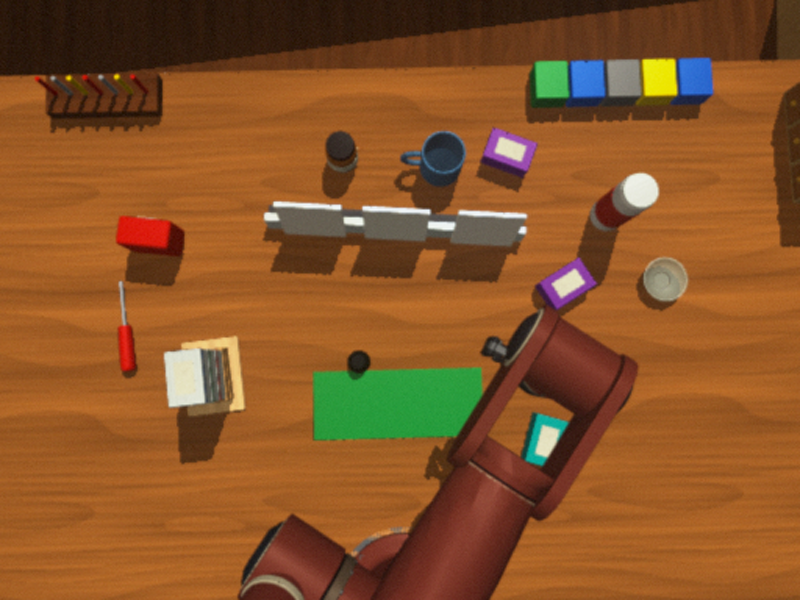

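The tins are stacked squarely at (185,377). The arm hides the weight, so I'll step back to re-check it.

```bash
python3 -m inch '[[[0,0.04,0],0],[[0,0.04,0],0],[[0,0.04,0],0],[[0,0.03,0],0],[[0,0,0],0]]'
cat > w.py <<'E'
from m import *
im,d=grab('top');P=cloud('top',d);z=P[...,2];x=P[...,0];y=P[...,1]
rect(P,(x>330)&(x<480)&(y<-230)&(y>-420)&(z>33)&(z<60),'weight')
print(r.read_state()['eef_pos'])
E
python3 w.py
```

```text
clock: 39.98
eef_pos: [389.7, -19.7, 249.4]
tool_rot: [[0.9, -0.437, 0.002], [-0.437, -0.9, 0.002], [0.001, -0.003, -1.0]]
contact_force: [-0.3, -1.1, 0.0]
opening: 74.0
grip_force: 0.0
weight [581. 359.] 484 [ 400.5 -322.2] [44.9 80.7] 63.7 z [37.3 41.  44.9]
[389.92812339 -21.77701973 249.41644312]
```

```bash
python3 -m inch '[[[0.0015,-0.04,0],0],[[0.0015,-0.04,0],0],[[0.0015,-0.04,0],0],[[0.0015,-0.04,0],0],[[0.0015,-0.04,-0.02],0],[[0.0015,-0.04,-0.04],0],[[0.0015,-0.04,-0.04],0],[[0,-0.02,-0.04],0],[[0,0,-0.02],0],[[0,0,0],0],[[0,0,0],0],[[0,0,0],0]]'
python3 - <<'E'
from h import *
im,d=grab('side');P=cloud('side',d);z=P[...,2];x=P[...,0];y=P[...,1]
h=cv2.cvtColor(im,cv2.COLOR_BGR2HSV)
m=(x>320)&(x<480)&(y<-230)&(y>-420)&(z>33)&(z<50)&(h[...,1]>120)
print(m.sum(),cv2.minAreaRect(P[m][:,:2].astype(np.float32)))
E
```

```text
clock: 41.03
eef_pos: [400.6, -300.5, 116.0]
tool_rot: [[0.896, -0.444, 0.002], [-0.444, -0.896, -0.002], [0.002, 0.001, -1.0]]
contact_force: [0.9, -0.3, 0.7]
opening: 74.0
grip_force: 0.0
177 ((396.5346374511719, -316.0589599609375), (45.97216033935547, 84.33193969726562), 64.01685333251953)
```

```bash
python3 -m inch '[[[0,-0.011,0],0],[[0,-0.011,-0.02],0],[[0,0,-0.025],0],[[0,0,-0.015],0],[[0,0,0],0],[[0,0,0],0]]'
```

```text
clock: 41.58
eef_pos: [400.0, -322.4, 54.8]
tool_rot: [[0.896, -0.445, 0.0], [-0.445, -0.896, -0.0], [0.0, 0.0, -1.0]]
contact_force: [0.7, 0.3, 0.9]
opening: 73.8
grip_force: 0.0
```

```bash
python3 -m inch '[[[0,0,-0.018],0],[[0,0,-0.015],0],[[0,0,-0.007],0],[[0,0,0],0],[[0,0,0],0],[[0,0,0],0]]'; python3 -m inch '[[[0,0,0],0],[[0,0,0],0],[[0,0,0],0],[[0,0,0],0],[[0,0,0],0],[[0,0,0],0],[[0,0,0],0]]' 0.03 60;  python3 -m inch '[[[0,0,0.006],0],[[0,0,0.02],0],[[0,0,0.035],0],[[0,0,0.04],0],[[0,0,0.04],0],[[0,0,0.04],0],[[0,0,0.04],0],[[0,0,0.02],0],[[0,0,0],0],[[0,0,0],0]]'
```

```text
clock: 42.08
eef_pos: [400.7, -323.0, 15.8]
tool_rot: [[0.895, -0.445, 0.002], [-0.445, -0.895, -0.002], [0.003, 0.001, -1.0]]
contact_force: [0.1, 0.3, 0.3]
opening: 73.7
grip_force: 0.0
clock: 42.67
eef_pos: [400.4, -322.8, 15.2]
tool_rot: [[0.895, -0.445, 0.001], [-0.445, -0.895, -0.001], [0.002, 0.001, -1.0]]
contact_force: [0.2, -0.0, 5.7]
opening: 42.5
grip_force: 64.9
clock: 43.5
eef_pos: [399.5, -321.7, 254.3]
tool_rot: [[0.895, -0.445, -0.0], [-0.445, -0.895, 0.0], [-0.0, -0.0, -1.0]]
contact_force: [-0.5, 0.2, -6.9]
opening: 42.8
grip_force: 63.6
```

```bash
python3 -m inch '[[[-0.0006,0.02,0],0.03],[[-0.0006,0.04,0],0.04],[[-0.0006,0.04,0],0.04],[[-0.0006,0.04,0],0.04],[[-0.0006,0.04,0],0.04],[[-0.0006,0.04,0],0.04],[[-0.0006,0.04,0],0.04],[[-0.0006,0.04,0],0.04],[[-0.0006,0.04,0],0.04],[[-0.0006,0.04,0],0.04],[[-0.0006,0.04,0],0.04],[[-0.0006,0.04,0],0.04]]'; python3 -m inch '[[[-0.0006,0.04,0],0.04],[[-0.0006,0.04,0],0.04],[[-0.0006,0.04,0],0.007],[[-0.0006,0.04,0],0],[[-0.0006,0.02,0],0],[[0,0,0],0],[[0,0,0],0],[[0,0,0],0],[[0,0,0],0]]'
```

```text
clock: 44.5
eef_pos: [390.0, 139.6, 250.2]
tool_rot: [[1.0, 0.011, -0.007], [0.011, -1.0, -0.001], [-0.007, 0.001, -1.0]]
contact_force: [1.2, -1.0, -5.4]
opening: 42.7
grip_force: 63.7
clock: 45.25
eef_pos: [388.9, 316.6, 252.8]
tool_rot: [[0.996, 0.094, -0.003], [0.094, -0.996, -0.002], [-0.003, 0.002, -1.0]]
contact_force: [0.2, -0.6, -4.9]
opening: 43.0
grip_force: 64.0
```

```bash
python3 -m inch '[[[0,0.0042,0],0],[[0,0.0042,-0.01],0],[[0,0,-0.016],0],[[0,0,-0.012],0],[[0,0,-0.004],0],[[0,0,0],0],[[0,0,0],0],[[0,0,0],0]]'
```

```text
clock: 45.92
eef_pos: [390.0, 326.6, 213.9]
tool_rot: [[0.995, 0.095, 0.001], [0.095, -0.995, 0.001], [0.001, -0.001, -1.0]]
contact_force: [0.2, 0.1, -5.8]
opening: 42.6
grip_force: 63.8
```

```bash
python3 -m inch '[[[-0.001,-0.0016,-0.002],0],[[0,0,-0.003],0],[[0,0,-0.003],0],[[0,0,-0.002],0],[[0,0,0],0],[[0,0,0],0],[[0,0,0],0]]';python3 -m inch '[[[0,0,-0.001],0],[[0,0,0],0],[[0,0,0],0]]'
```

```text
clock: 46.5
eef_pos: [388.6, 324.8, 203.1]
tool_rot: [[0.995, 0.095, 0.0], [0.095, -0.995, 0.0], [0.0, -0.0, -1.0]]
contact_force: [-0.1, 0.8, -5.0]
opening: 42.6
grip_force: 63.9
clock: 46.75
eef_pos: [388.6, 324.8, 202.1]
tool_rot: [[0.995, 0.095, -0.0], [0.095, -0.995, 0.0], [-0.0, -0.0, -1.0]]
contact_force: [-0.2, 0.3, -4.8]
opening: 42.9
grip_force: 63.9
```

```bash
python3 -m inch '[[[0,0,-0.001],0],[[0,0,0],0],[[0,0,0],0]]';python3 -m inch '[[[0,0,-0.0007],0],[[0,0,0],0],[[0,0,0],0]]'
```

```text
clock: 47.0
eef_pos: [388.7, 324.9, 201.7]
tool_rot: [[0.995, 0.095, 0.001], [0.095, -0.995, 0.0], [0.001, -0.0, -1.0]]
contact_force: [-1.9, -0.4, -1.5]
opening: 42.9
grip_force: 64.2
clock: 47.25
eef_pos: [388.9, 324.9, 201.7]
tool_rot: [[0.995, 0.095, 0.001], [0.095, -0.995, 0.0], [0.001, -0.0, -1.0]]
contact_force: [-3.2, -2.7, 4.1]
opening: 43.1
grip_force: 65.1
```

The weight rests on the top tin. I'll open, rise and withdraw, then check everything.

```bash
python3 -m inch '[[[0,0,0],0],[[0,0,0],0],[[0,0,0],0],[[0,0,0],0],[[0,0,0],0]]' 0.07; python3 -m inch '[[[0,0,0.01],0],[[0,0,0.03],0],[[0,0,0.04],0],[[0,-0.03,0.01],0],[[0,-0.04,0],0],[[0,-0.04,0],0],[[0,-0.04,0],0],[[0,-0.04,0],0],[[0,-0.04,0],0],[[0,-0.04,0],0],[[0,-0.04,0],0],[[0,0,0],0]]'
python3 - <<'E'
from m import *
im,d=grab('top');P=cloud('top',d);z=P[...,2];x=P[...,0];y=P[...,1]
m=(x>310)&(x<470)&(y<400)&(y>250)&(d>0)
rect(P,m&(z>218)&(z<250),'weight');rect(P,m&(z>178)&(z<205),'tin')
im2,_=grab('side')
a=cv2.resize(im,(400,300));b=cv2.resize(im2[60:330,20:380],(400,300),interpolation=cv2.INTER_CUBIC)
cv2.imwrite('pics/end.png',np.hstack([cv2.resize(im[100:280,80:440],(400,300)),b]))
E
```

```text
clock: 47.67
eef_pos: [388.6, 324.8, 200.2]
tool_rot: [[0.995, 0.095, 0.0], [0.095, -0.995, 0.0], [0.0, -0.0, -1.0]]
contact_force: [-0.3, 0.3, 0.8]
opening: 70.1
grip_force: 0.0
clock: 48.67
eef_pos: [388.5, 8.8, 291.3]
tool_rot: [[0.996, 0.085, 0.002], [0.085, -0.996, -0.003], [0.001, 0.003, -1.0]]
contact_force: [0.0, 0.9, 0.7]
opening: 70.1
grip_force: 0.0
weight [177. 377.] 696 [388.8 323.1] [79.7 44.6] 5.5 z [223.6 227.  230.8]
tin [199. 374.] 170 [390.7 300.2] [82.2 10.4] 5.8 z [182.3 188.2 201.4]
```

View pics/end.png

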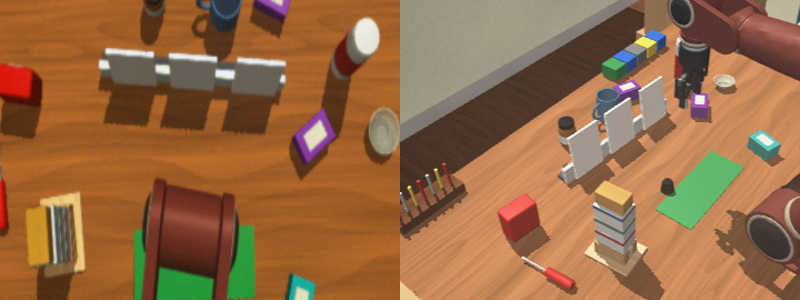

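The side view shows the dials upright at (585,150), (620,125) and (652,100). The stack is square at (615,230) with the brass weight on top. Bystanders are where they were.

```bash
python3 -m inch '[[[0,0,0],0],[[0,0,0],0],[[0,0,0],0],[[0,0,0],0]]' | head -1; python3 -c "
from rig import r
print(r.close_job())"
```

```text
clock: 49.1
the job is handed in; nothing more can be done
None
```

The job is handed in at 49 s: all three dials lean upright on the fence, the three tins are stacked squarely on the cartons with the brass weight central on top, and nothing else on the bench was moved.

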